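# Stow the short jar in the push-latched counter box

## Robot

A 6-joint arm with a two-finger parallel gripper is mounted at the origin on the work surface. World frame = base frame: x ahead of the robot, y to its left, z up, the work surface at z = 0. Lengths are in m, angles in rad, forces in N, time in s.
With the tool pointing down it reaches from about 0.375 to 0.975 m from the base axis. Payload 3.8 kg.
Tool frame: the origin (TCP) lies on the centre line of the jaws, within the pads' length; the fingertips stand 14 mm ahead of it and the grasp point (between the pads) lies 5 mm behind it; z points along the fingers, y is the line along which they close (so a half turn about z gives the same grasp; the last joint's range is limited). The gripper opens to 85 mm and grips with 20 to 120 N. Pads are 22 mm wide; open, the fingers measure 114 mm over their backs; the gripper's body (76 mm by 85 mm) begins 54 mm behind the grasp point. The pads swing forward as they close: fully open they stand 13 mm farther back than shut.
Start: joints at [1.085, 0.264, 1.604, -0, 1.274, -0.037], TCP at [0.293, 0.608, 0.208] pointing down, gripper open.
Joint ranges: [-2.63, 2.63], [-0.94, 2.18], [0.31, 2.57], [-1.31, 4.45], [0, 2.66], [-2.55, 2.55]. Speed limits (rad/s): [2.57, 2.57, 3.14, 3.14, 3.14, 3.14].

## Interface

Orientations are given as a rotation vector (axis times angle).
In Python, from workcell import bot, eyes, spot_in gives the robot as it stands.
- The arm moves only by the tool carry_out, never from a script. Its argument "series" is text: rows parted by semicolons, each of 4 numbers parted by spaces: the shift along the world's x, y, z in m, then the turn about the world's z in degrees. In form: tx ty tz roll; .... A call has 1 to 20 rows; each row shifts and turns the commanded pose from where the row before left it; what a row does not reach is not made up. A row lasts 1/8 s, in which the tool goes at most 62.5 mm and 10.7 degrees, less where a joint would pass 70% of its speed; a pose out of reach is approached as far as the arm can. A call is refused whole if a number of a shift passes 0.0625 or a number of a turn 10.7, either way. A call with a gripper value outside its range is refused whole. "jaw" is the gripper command: -1 is shut, 1 is fully open, values between are in proportion, set as the call begins (left out, the last holds). The fingers move at their own pace and stop on an object; "grip_force" is the grip in N (left out, the last holds). Time passes only in rows, so rows that do not move let the fingers close. It gives the time, the measured TCP pose, the force, the opening and the grip force at its end, in the units of the state.
- bot.read_state(): the state, without advancing time (a new reading comes with each control period).
- eyes.read_camera(name): name is "scene" or "side" or "wrist"; returns (picture, depth): 400x640x3 uint8, blue, green, red; 400x640 float32, m along the optical axis (not along the pixel's ray), 0 where there is no reading.
- eyes.get_calibration(name): a dict with "K" (3x3 intrinsics, pixels), "distortion" ([k1, k2, p1, p2, k3] as OpenCV has them; the pictures are not rectified), "position" and "rotation" of the camera in the world; the wrist camera has in their place "T_tool_cam" (4x4, takes a point from camera to tool coordinates, whose origin is the TCP and whose axes are the flange's). Camera axes: x right, y down, z forward; pixel columns grow to the right and rows downward; lengths in m; the calibration is good to about 2 mm. A picture is of the moment at which its call begins: read the wrist's pose just before it. get_calibration takes no time and is no camera call.
- bot.finish_job(): hands the job in; it is judged then, once.
Trained networks look in the newest picture that a camera, given by its name, has taken for a name from the list of things; names that differ only in an ending like _2 or _b are one class to them, and where a whole thing is asked for, a point or a joint stands for the part that bears it (a point fixed in the world has none). Each returns a list of dicts, best first, with "score" (0 to 1); they miss things now and then, are a little off and sometimes report something else, mostly with a low value. They report only what shows in the picture. A call takes as long as a camera call. They do not tell look-alikes from the thing itself.
- spot_in(camera, target): "rect" ([centre column, centre row, width, height] in pixels, round what is visible of it).
The state is a dict: "time": time; "q": joint angles; "joint_vel": joint speeds; "joint_torque": joint torques, N m; "tool_pos": TCP position; "tcp_rot": TCP orientation; "wrist_force": force on the tool from outside, world axes, zero at the start; "torque": the same for the moment, N m; "width": opening from 0.0 (shut) to 1.0 (fully open); "grip_force": force on a finger pad.
Only numpy, scipy, OpenCV 4.12 (cv2) and the standard library are available. Lean on these libraries where they do the work, as an engineer would, in place of code of your own. Each camera call takes 0.05 s, during which the arm holds its last target. There are 200 camera calls.

## Task

Press the lid of the wooden counter box down so that its push latch lets go and the lid springs up, then stand the short jar upright on the floor of the box. Push the lid back down and press it until it latches shut, flush with the rim, and leave the tall jar and the pump bottle where they stand.

Things in the scene. Friction and masses are not known exactly. Their poses are not given: they have to be found in the camera images.
- box: Oak box fixed on the counter, 200 (its x) x 250 (its y) x 110 mm high, walls 8 mm, open inside down to its floor. Origin: centre of its underside; z up, -x its front side (roughly towards the robot). Its whole top is closed by the lid, which lies inside the rim. Inside, the front corner on the +y side holds a black latch housing (box x -92 to -36, y +62 to +112, up to z 76 mm)
- box_floor (a point): Centre of the box's inner floor, 8 mm above the counter; axes as the box's. The jar stands well at x -25, y -20 mm from here, clear of the latch housing and in front of the open lid, with room for the fingers on both sides along the box's y and for a gripper body above the rim
- lid (a joint): Lid angle. 0: latched, top flush, 110 mm above the counter. Sprung, with a push-push latch: pressed at the disc to 7 mm or more below flush (1 to 3 N, then a firm stop at 8 to 9 mm, about -0.06 rad) and let go, it frees and swings up by itself in about 1 s to its stop at 1.3 rad. Pushed shut and just as far below flush, then let go, it rises back to 0 and stays latched; one more press would free it again
- lid_disc (a point): Centre of the flat steel disc (44 mm across) on the lid's top near its front edge, mid-width: where to press. Moves with the lid (pale wood, 174 x 228 x 10 mm); 145 mm from the hinge line, 7 mm above the lid's middle plane. Its axes are the lid's: -x from the hinge to the front edge, z out of the top face
- lid_hinge (a point): Middle of the lid's hinge line, along the box's y on its far side: at box x +85 mm, 105 mm above the counter. Its axes turn with the lid. Open at 1.3 rad, the lid leans slightly forward from upright, its free edge about 275 mm above the counter; it is pushed shut on its outer (top) face, from behind and above
- short_jar: The shorter of two jars: 62 mm in diameter, 70 mm tall, glass with a 56 mm metal cap (top 18 mm). Origin: centre of its underside, z up. About 0.2 kg. It stands near the tall jar and the pump bottle, in any order
- tall_jar: Like the short jar but 120 mm tall, 62 mm in diameter; origin centre of its underside. Not to be moved
- pump_bottle: Black pump bottle, 60 mm in diameter, 151 mm tall with its pump; origin centre of its underside. Not to be moved
There are look-alikes about, which are no part of the job. Leave any blue, purple or red look-alike of the short_jar alone.

How it is judged:
On the way, in this order (a step that is already met when the one before it is completed fails the run):
1. the lid has sprung open (value of joint lid above 1 rad), for 0.2 s.
2. the short jar stands upright on the floor of the box, let go, the lid still open (value of joint lid above 0.3 rad and x of short_jar in the frame of box between -0.07 and 0.07 m and y of short_jar in the frame of box between -0.09 and 0.09 m and z of short_jar in the frame of box below 0.014 m and angle between short_jar's own z axis and vertical below 0.1 rad and contact force between short_jar and the fingers below 0.2 N), for 0.2 s.
At the end, for the whole second after the job is handed in: The short jar stands upright (within 6 degrees) and at rest on the floor inside the box, the lid is latched flush (within 0.025 rad, about 4 mm at its front edge) and stays so by itself, and the tall jar and pump bottle are within 30 mm of where they stood (value of joint lid between -0.025 and 0.025 rad and velocity of joint lid between -0.05 and 0.05 rad/s and x of short_jar in the frame of box between -0.07 and 0.07 m and y of short_jar in the frame of box between -0.09 and 0.09 m and z of short_jar in the frame of box between 0.002 and 0.014 m and angle between short_jar's own z axis and vertical below 0.1 rad and linear speed of short_jar below 0.02 m/s and distance of each of tall_jar, pump_bottle from where it was at the start of the episode below 0.03 m); the robot touches nothing.
It fails at once if the tall jar or the pump bottle is moved more than 30 mm or tipped (distance of any of tall_jar, pump_bottle from where it was at the start of the episode above 0.03 m or angle between any of tall_jar, pump_bottle's own z axis and vertical above 0.4 rad).
It fails at once if the short jar is tipped over (angle between short_jar's own z axis and vertical above 0.9 rad).
It also fails if it takes over 72 s, if anything falls off the work surface, if the arm or the gripper's body presses on something with over 40 N, if the wrist force passes 120 N, or if a joint passes its speed limit or range.

## Working session

There is one attempt and no reset: what is moved stays moved. The work goes in short steps, Python scripts to look and compute and a tool call to move; the robot and the scene stay as the last step left them, time stands still between calls to the robot, and variables do not carry over. Pictures are saved under pics/ and viewed, at most 10 in all, crops included, and the job is handed in when it is done.

Besides the shell and the picture viewer there is one more tool, called after "Request:" by a JSON object that holds its "method" and its "body", one argument or row to a line. carry_out: Moves the arm, as the interface text tells. Its arguments: {"type":"object","properties":{"series":{"type":"string"},"jaw":{"type":"number"},"grip_force":{"type":"number"}},"required":["series"]}

```bash
mkdir -p pics
cat > h.py <<'E'
import numpy as np, cv2
from workcell import bot, eyes, spot_in
from scipy.spatial.transform import Rotation as R
def pose(name):
    c=eyes.get_calibration(name)
    if 'position' in c:
        r=np.array(c['rotation'],float); r=r if r.shape==(3,3) else (R.from_rotvec(r).as_matrix() if r.size==3 else R.from_quat(r).as_matrix())
        return c,r,np.array(c['position'])
    s=bot.read_state(); T=np.eye(4); T[:3,:3]=R.from_rotvec(s['tcp_rot']).as_matrix(); T[:3,3]=s['tool_pos']
    T=T@np.array(c['T_tool_cam']); return c,T[:3,:3],T[:3,3]
def cloud(name):
    c,r,p=pose(name); im,d=eyes.read_camera(name)
    v,u=np.mgrid[:400,:640]
    n=cv2.undistortPoints(np.stack([u,v],-1).reshape(-1,1,2).astype(np.float32),np.array(c['K']),np.array(c['distortion'])).reshape(400,640,2)
    P=np.dstack([n[...,0]*d,n[...,1]*d,d])@r.T+p
    P[d==0]=np.nan
    return im,P
E
python3 - <<'E'
from h import *
for n in ['scene','side']:
    im,P=cloud(n); cv2.imwrite(f'pics/{n}0.png',im); np.save(f'{n}0.npy',P)
    print(n,pose(n)[2])
    for t in ['box','lid_disc','short_jar','tall_jar','pump_bottle','lid']:
        for o in spot_in(n,t):
            u,v,w,h=o['rect']; print(t,round(o['score'],2),np.round(o['rect']),np.round(P[int(min(v,399)),int(min(u,639))],3))
s=bot.read_state();print(s['time'],s['tool_pos'],s['tcp_rot'])
E
```

```text
scene [ 1.11003294 -0.07694397  0.72337225]
box 0.84 [470. 192. 145. 107.] [0.574 0.268 0.11 ]
short_jar 0.97 [276. 229.  34.  38.] [ 0.617 -0.149  0.07 ]
short_jar 0.94 [195. 286.  37.  45.] [ 0.738 -0.298  0.067]
short_jar 0.81 [232. 235.  36.  42.] [ 0.626 -0.239  0.07 ]
short_jar 0.63 [175. 251.  40.  39.] [ 0.658 -0.348  0.068]
tall_jar 0.63 [270. 182.  30.  54.] [ 0.5   -0.16   0.091]
pump_bottle 0.71 [191. 180.  37.  66.] [ 0.496 -0.333  0.102]
lid 0.56 [472. 177. 130.  70.] [0.533 0.286 0.11 ]
side [ 0.52157169 -0.82164693  1.02021742]
box 0.82 [306. 138.  74.  80.] [0.528 0.208 0.11 ]
lid_disc 0.86 [301. 123.  62.  54.] [0.516 0.278 0.108]
lid_disc 0.2 [294. 318.  32.  41.] [ 0.469 -0.372  0.106]
short_jar 0.94 [365. 322.  30.  42.] [ 0.626 -0.377  0.067]
short_jar 0.93 [396. 300.  30.  37.] [ 0.703 -0.331  0.07 ]
short_jar 0.87 [338. 249.  26.  31.] [ 0.586 -0.177  0.07 ]
short_jar 0.84 [349. 282.  26.  35.] [ 0.602 -0.275  0.071]
tall_jar 0.77 [291. 252.  24.  46.] [ 0.467 -0.193  0.099]
pump_bottle 0.73 [296. 318.  33.  42.] [ 0.471 -0.369  0.104]
lid 0.84 [302. 125.  65.  57.] [0.522 0.27  0.106]
0.7 [0.2928884  0.60817529 0.20785265] [6.99080227e-01 3.06282002e+00 1.66759028e-04]
```

View pics/scene0.png

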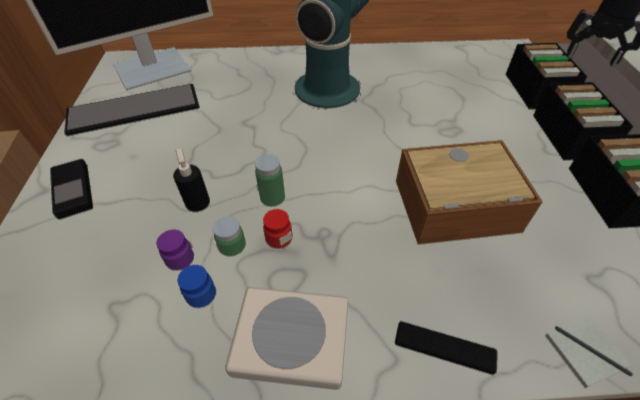

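Run:
```python
import cv2
a=cv2.imread('pics/scene0.png')[150:320,130:350]; b=cv2.imread('pics/side0.png')[220:350,260:430]
a=cv2.resize(a,(660,510))
cv2.imwrite('pics/c0.png',a)
```

```text
(no output)
```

View pics/c0.png

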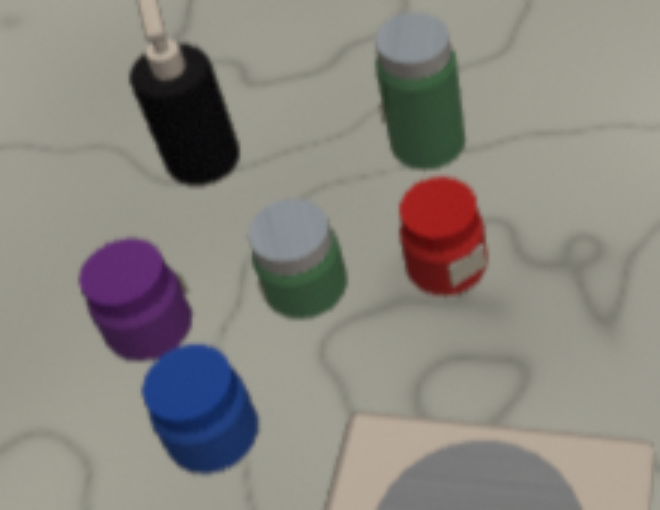

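The scene picture shows these candidates for the short jar: red (277,229), purple (175,250), blue (197,286), and the metal-capped green one (229,236). By the description I choose (229,236). The tall jar is at (270,180), the pump bottle at (191,186), the box at (470,190), and its disc at (458,155). Next I measure them.

Run:
```python
import numpy as np, cv2
Ps=np.load('scene0.npy'); Pd=np.load('side0.npy')
S=cv2.imread('pics/scene0.png'); D=cv2.imread('pics/side0.png')
allp=np.vstack([Ps.reshape(-1,3),Pd.reshape(-1,3)]); src=np.r_[np.zeros(256000),np.ones(256000)]
for n,c,z in [('short',(.60,-.26),(.063,.08)),('red',(.59,-.16),(.063,.08)),('purple',(.64,-.36),(.063,.08)),('blue',(.715,-.315),(.063,.08)),('tall',(.47,-.18),(.112,.13)),('pump',(.47,-.36),(.09,.125))]:
    for s in (0,1):
        m=(src==s)&(np.hypot(allp[:,0]-c[0],allp[:,1]-c[1])<.055)&(allp[:,2]>z[0])&(allp[:,2]<z[1])
        q=allp[m]
        if len(q): print(n,s,len(q),np.round((q.min(0)+q.max(0))/2,3),np.round(np.ptp(q,axis=0),3),np.round(np.median(q,0),3))
for nm,P,I in (('scene',Ps,S),('side',Pd,D)):
    m=(P[...,2]>.1)&(P[...,2]<.12)&(P[...,1]>.1)&(P[...,0]>.35)&(P[...,0]<.75)&(P[...,1]<.5)
    q=P[m]; r=cv2.minAreaRect(q[:,:2].astype(np.float32)*1000); print(nm,'box',r, np.median(q[:,2]))
    print(np.round(cv2.boxPoints(r)))
    hsv=cv2.cvtColor(I,cv2.COLOR_BGR2HSV); k=m&(hsv[...,1]<50)
    n,l,st,ce=cv2.connectedComponentsWithStats(k.astype(np.uint8))
    for i in range(1,n):
        if st[i,4]>15: print(' grey',st[i],np.round(np.median(P[l==i],0),3),np.round(np.ptp(P[l==i],axis=0),3))
```

```text
short 0 472 [ 0.605 -0.252  0.067] [0.055 0.055 0.009] [ 0.607 -0.252  0.069]
short 1 382 [ 0.602 -0.255  0.069] [0.054 0.057 0.012] [ 0.602 -0.256  0.07 ]
red 0 451 [ 0.59  -0.149  0.068] [0.056 0.054 0.01 ] [ 0.594 -0.148  0.069]
red 1 334 [ 0.588 -0.15   0.069] [0.055 0.056 0.013] [ 0.588 -0.152  0.07 ]
purple 0 514 [ 0.634 -0.362  0.068] [0.054 0.056 0.009] [ 0.635 -0.362  0.069]
purple 1 460 [ 0.631 -0.365  0.069] [0.055 0.056 0.011] [ 0.631 -0.366  0.069]
blue 0 634 [ 0.722 -0.303  0.067] [0.056 0.056 0.009] [ 0.724 -0.303  0.069]
blue 1 392 [ 0.718 -0.305  0.069] [0.052 0.057 0.011] [ 0.718 -0.308  0.069]
tall 0 374 [ 0.468 -0.165  0.117] [0.058 0.054 0.01 ] [ 0.472 -0.165  0.119]
tall 1 366 [ 0.465 -0.168  0.119] [0.054 0.056 0.014] [ 0.465 -0.17   0.12 ]
pump 0 487 [ 0.477 -0.346  0.107] [0.059 0.059 0.035] [ 0.485 -0.342  0.104]
pump 1 462 [ 0.472 -0.352  0.108] [0.058 0.057 0.035] [ 0.476 -0.36   0.104]
scene box ((521.6882934570312, 280.3299560546875), (203.53639221191406, 251.870361328125), 3.8016202449798584) 0.10957961063132732
[[412. 399.]
 [428. 148.]
 [632. 161.]
 [615. 413.]]
 grey [449 149  20  12 185] [0.46  0.276 0.112] [0.043 0.044 0.006]
 grey [508 197  15   5  53] [0.603 0.356 0.111] [0.012 0.028 0.005]
 grey [444 204  14   5  53] [0.613 0.216 0.111] [0.01  0.028 0.006]
side box ((517.9072875976562, 277.23040771484375), (200.68536376953125, 260.2368469238281), 4.08742094039917) 0.10889518997766068
[[409. 400.]
 [427. 140.]
 [627. 155.]
 [609. 414.]]
 grey [275 120  14  10 103] [0.458 0.273 0.111] [0.04  0.048 0.009]
 grey [330 131   4   6  16] [0.608 0.216 0.109] [0.008 0.027 0.007]
```

Request:
{"method": "carry_out", "body": {
  "series": "0.0186 -0.037 0 -3.8; 0.0186 -0.037 0 -3.8; 0.0186 -0.037 0 -3.8; 0.0186 -0.037 0 -3.8; 0.0186 -0.037 0 -3.8; 0.0186 -0.037 -0.01 -3.8; 0.0186 -0.037 -0.015 -3.8; 0.0186 -0.037 -0.02 -3.8; 0.0186 -0.037 -0.023 -3.8; 0 0 0 0; 0 0 0 0",
  "jaw": -1
}}

```text
time: 2.08
tool_pos: [0.4605, 0.2756, 0.1403]
tcp_rot: [-1.569, -2.722, -0.002]
wrist_force: [-0.2, -0.3, 0.4]
width: 0.0
grip_force: 0.0
```

Request:
{"method": "carry_out", "body": {
  "series": "0 0 -0.008 0; 0 0 -0.006 0; 0 0 -0.004 0; 0 0 -0.003 0; 0 0 -0.002 0; 0 0 0 0"
}}

```text
time: 2.82
tool_pos: [0.4602, 0.2751, 0.1166]
tcp_rot: [-1.569, -2.722, 0.0]
wrist_force: [0.1, -0.6, -0.6]
width: -0.001
grip_force: 0.0
```

Request:
{"method": "carry_out", "body": {
  "series": "0 0 -0.002 0; 0 0 -0.002 0; 0 0 0 0"
}}

```text
time: 3.2
tool_pos: [0.4601, 0.275, 0.1126]
tcp_rot: [-1.569, -2.722, 0.001]
wrist_force: [-0.8, 0.3, 0.0]
width: 0.003
grip_force: 0.0
```

Run:
```python
from h import *
s=bot.read_state(); print(s['time'],s['tool_pos'],s['wrist_force'])
a,_=cloud('scene'); b,_=cloud('side')
cv2.imwrite('pics/p1.png',np.hstack([cv2.resize(a[120:260,380:560],(400,311)),cv2.resize(b[60:200,220:400],(400,311))]))
```

```text
3.2 [0.46013996 0.27502445 0.11257921] [-0.81027754  0.26288836  0.03796226]
```

View pics/p1.png

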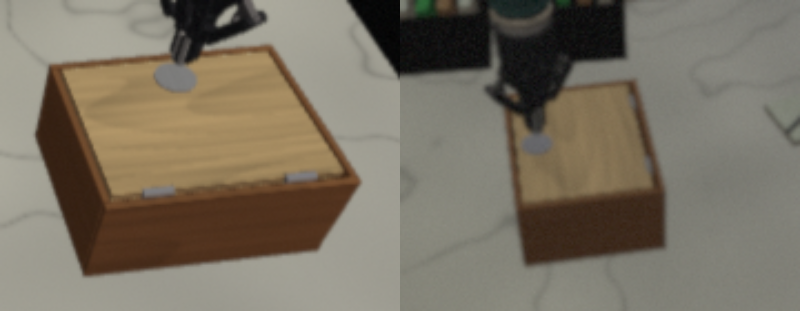

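The tips are right above the disc (at crop 180,65 and 537,130), but there is no force yet. I'll keep lowering until one shows.

Request:
{"method": "carry_out", "body": {
  "series": "0 0 -0.002 0; 0 0 -0.002 0; 0 0 -0.002 0; 0 0 0 0"
}}

```text
time: 3.8
tool_pos: [0.46, 0.275, 0.1065]
tcp_rot: [-1.569, -2.722, 0.001]
wrist_force: [0.1, 0.5, -0.1]
width: -0.001
grip_force: 0.0
```

Run:
```python
from h import *
s=bot.read_state(); print(s['tool_pos'],s['wrist_force'],s['q'])
for n in('scene','side'):
    im,P=cloud(n); d=P[...,:2]-[.46,.275]; a=np.hypot(d[...,0],d[...,1]); m=(a<.07)&(P[...,2]>.05)&(P[...,2]<.25)
    q=P[m]; h=q[q[:,2]>.118]; print(n,len(h),np.round(h[h[:,2].argsort()[:12]],3).tolist())
    l=q[(q[:,2]<.118)]; 
    A=np.c_[l[:,:2]-[.46,.275],np.ones(len(l))]; print(np.linalg.lstsq(A,l[:,2],rcond=None)[0])
    cv2.imwrite(f'pics/q_{n}.png',im)
```

```text
[0.46004068 0.27502765 0.10646733] [ 0.12981231  0.53729158 -0.11553168] [ 4.92333324e-01  8.96710317e-02  2.00424056e+00  3.00881158e-05
  1.04829351e+00 -3.27663953e-02]
scene 1388 [[0.469, 0.277, 0.129], [0.47, 0.269, 0.131], [0.472, 0.273, 0.132], [0.468, 0.27, 0.132], [0.465, 0.266, 0.132], [0.469, 0.267, 0.133], [0.462, 0.266, 0.133], [0.467, 0.267, 0.134], [0.474, 0.27, 0.135], [0.464, 0.263, 0.135], [0.461, 0.264, 0.136], [0.473, 0.272, 0.136]]
[1.08809942e-04 3.55624570e-03 1.09997490e-01]
side 714 [[0.443, 0.26, 0.118], [0.46, 0.264, 0.133], [0.469, 0.267, 0.134], [0.466, 0.265, 0.135], [0.463, 0.265, 0.136], [0.472, 0.273, 0.136], [0.463, 0.269, 0.136], [0.469, 0.268, 0.137], [0.457, 0.26, 0.137], [0.451, 0.265, 0.137], [0.463, 0.258, 0.138], [0.457, 0.263, 0.138]]
[ 0.01312465 -0.00740984  0.10883381]
```

Run:
```python
import cv2,numpy as np
a=cv2.imread('pics/q_scene.png');b=cv2.imread('pics/q_side.png')
cv2.imwrite('pics/p2.png',np.hstack([cv2.resize(a[115:185,420:500],(400,350),interpolation=2),cv2.resize(b[80:150,255:335],(400,350),interpolation=2)]))
```

```text
(no output)
```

View pics/p2.png

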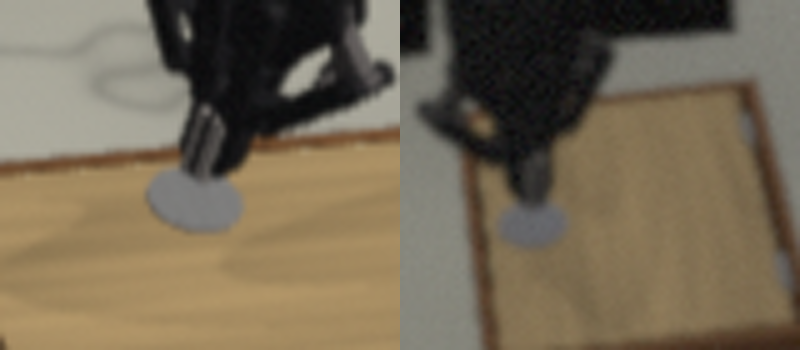

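The tips still stand some 10–18 mm above the disc, so they are shorter than stated. I'll go on down by feel, and the contact will give the true tip offset.

Request:
{"method": "carry_out", "body": {
  "series": "0 0 -0.003 0; 0 0 -0.003 0; 0 0 -0.002 0; 0 0 0 0"
}}

```text
time: 4.4
tool_pos: [0.46, 0.275, 0.0984]
tcp_rot: [-1.569, -2.722, 0.001]
wrist_force: [1.0, -1.1, 0.6]
width: -0.001
grip_force: 0.0
```

Request:
{"method": "carry_out", "body": {
  "series": "0 0 -0.002 0; 0 0 -0.002 0; 0 0 0 0"
}}

```text
time: 4.78
tool_pos: [0.4601, 0.2751, 0.0945]
tcp_rot: [-1.569, -2.722, 0.001]
wrist_force: [-0.3, 0.1, -0.3]
width: 0.0
grip_force: 0.0
```

```bash
cat > chk.py <<'E'
from h import *
s=bot.read_state(); print(s['time'],np.round(s['tool_pos'],4),np.round(s['wrist_force'],2))
im,P=cloud('scene'); d=P[...,:2]-[.46,.275]; m=(np.hypot(d[...,0],d[...,1])<.05)&(P[...,2]>.05)&(P[...,2]<.118)
l=P[m]; A=np.c_[l[:,:2]-[.46,.275],np.ones(len(l))]; print('lid fit',np.linalg.lstsq(A,l[:,2],rcond=None)[0])
h=P[(np.hypot(d[...,0],d[...,1])<.05)&(P[...,2]>.118)]; print('tip low',np.sort(h[:,2])[:6])
E
python3 chk.py
```

```text
4.775 [0.4601 0.2751 0.0945] [-0.3   0.11 -0.27]
lid fit [0.00143185 0.00077731 0.11015093]
tip low [0.11841904 0.11964716 0.12090242 0.12120327 0.12174662 0.12256908]
```

Request:
{"method": "carry_out", "body": {
  "series": "0 0 -0.003 0; 0 0 -0.003 0; 0 0 -0.002 0; 0 0 -0.002 0; 0 0 0 0"
}}

```text
time: 5.45
tool_pos: [0.4601, 0.2751, 0.0847]
tcp_rot: [-1.569, -2.722, 0.001]
wrist_force: [-1.0, -0.0, 1.1]
width: 0.002
grip_force: 0.8
```

```bash
python3 chk.py
```

```text
5.45 [0.4601 0.2751 0.0847] [-0.96 -0.02  1.12]
lid fit [0.00670375 0.00141213 0.10797582]
tip low [0.118096   0.11839097 0.11858129 0.11871566 0.1190469  0.11977961]
```

Contact has begun (the lid fit has dropped to 0.108). I press on to the stop.

Request:
{"method": "carry_out", "body": {
  "series": "0 0 -0.002 0; 0 0 -0.002 0; 0 0 0 0"
}}

```text
time: 5.88
tool_pos: [0.4604, 0.2752, 0.0807]
tcp_rot: [1.569, 2.722, 0.0]
wrist_force: [0.4, 0.0, 1.9]
width: 0.004
grip_force: 0.8
```

```bash
python3 chk.py
```

```text
5.875 [0.4604 0.2752 0.0807] [0.43 0.02 1.94]
lid fit [0.00762141 0.0019089  0.10463102]
tip low [0.11829095 0.11877968 0.11893317 0.11925945 0.11927922 0.11939108]
```

Request:
{"method": "carry_out", "body": {
  "series": "0 0 -0.002 0; 0 0 -0.001 0; 0 0 -0.001 0; 0 0 0 0"
}}

```text
time: 6.42
tool_pos: [0.4606, 0.2753, 0.0773]
tcp_rot: [1.569, 2.722, 0.001]
wrist_force: [-0.4, 0.2, 4.7]
width: 0.001
grip_force: 2.5
```

Request:
{"method": "carry_out", "body": {
  "series": "0 0 -0.001 0; 0 0 0 0; 0 0 0.01 0; -0.02 -0.01 0.04 0; -0.04 -0.03 0.04 0; -0.04 -0.05 0.03 0; 0 -0.05 0.03 0; 0.02 -0.05 0.02 0; 0.03 -0.05 0 0; 0.03 -0.05 0 0; 0.03 -0.05 0 0;0 0 0 0",
  "jaw": 1
}}

```text
time: 7.92
tool_pos: [0.4773, -0.0616, 0.2411]
tcp_rot: [1.575, 2.717, -0.001]
wrist_force: [-0.4, 0.4, 0.4]
width: 1.002
grip_force: 0.0
```

Run:
```python
from h import *
s=bot.read_state(); print(s['time'],s['tool_pos'],s['wrist_force'],s['width'])
im,P=cloud('scene'); cv2.imwrite('pics/s2.png',im)
m=(P[...,2]>.13)&(P[...,1]>.17)&(P[...,1]<.4)&(P[...,0]>.52)&(P[...,0]<.64);q=P[m];print(len(q),q.max(0) if len(q) else 0)
```

```text
7.925 [ 0.47731628 -0.06162615  0.24110952] [-0.42488475  0.41489085  0.41092342] 1.001521842974152
7797 [0.61237556 0.39950222 0.27545714]
```

View pics/s2.png

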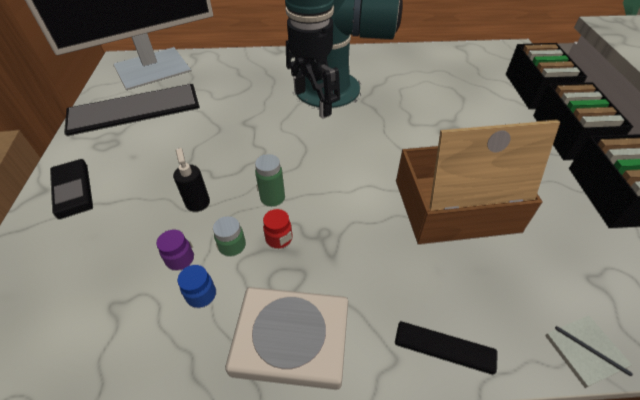

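The lid is open (free edge at z 0.275, disc visible at (498,141)) and the bottles are untouched. I go above the short jar and measure it with the wrist camera, which also checks the tool offset.

Request:
{"method": "carry_out", "body": {
  "series": "0.021 -0.032 0 0; 0.021 -0.032 0 0; 0.021 -0.032 0 0; 0.021 -0.032 0 0; 0.021 -0.032 0 0; 0.021 -0.032 0 0; 0 0 0 0; 0 0 0 0"
}}

```text
time: 8.98
tool_pos: [0.6015, -0.2486, 0.241]
tcp_rot: [-1.567, -2.721, -0.001]
wrist_force: [0.2, -0.4, -0.8]
width: 1.001
grip_force: 0.0
```

Run:
```python
from h import *
s=bot.read_state(); print(s['time'],s['tool_pos'],s['tcp_rot'])
T=np.array(eyes.get_calibration('wrist')['T_tool_cam']); print(np.round(T,3))
im,P=cloud('wrist'); cv2.imwrite('pics/w1.png',im)
for o in spot_in('wrist','short_jar'):
    u,v,w,h=o['rect']; a=P[int(max(v-h/2,0)):int(v+h/2),int(max(u-w/2,0)):int(u+w/2)].reshape(-1,3)
    a=a[np.isfinite(a[:,0])]; zt=np.percentile(a[:,2],95); t=a[abs(a[:,2]-zt)<.008]
    print(round(o['score'],2),np.round(o['rect']),'top',round(zt,3),np.round((t.min(0)+t.max(0))/2,3),np.round(np.ptp(t,axis=0),3),'floor',np.nanpercentile(P[...,2],5))
im,P=cloud('scene'); d=np.hypot(P[...,0]-.603,P[...,1]+.254); m=(d<.08)&(P[...,2]>.1); print('gripper low z',np.sort(P[m][:,2])[:15])
```

```text
8.975 [ 0.60147036 -0.24857012  0.24103965] [-1.56656542e+00 -2.72149896e+00 -7.48761912e-04]
[[-0.001 -0.96  -0.28   0.072]
 [ 1.    -0.    -0.     0.   ]
 [ 0.    -0.28   0.96  -0.166]
 [ 0.     0.     0.     1.   ]]
0.96 [315. 174.  45.  58.] top 0.071 [ 0.602 -0.253  0.067] [0.055 0.055 0.009] floor -0.7163886222606256
0.94 [348.  95.  54.  59.] top 0.071 [ 0.588 -0.149  0.067] [0.055 0.055 0.009] floor -0.7163886222606256
0.87 [371. 248.  51.  60.] top 0.07 [ 0.719 -0.304  0.067] [0.056 0.055 0.009] floor -0.7163886222606256
0.64 [292. 251.  47.  59.] top 0.071 [ 0.63  -0.363  0.068] [0.055 0.056 0.01 ] floor -0.7163886222606256
gripper low z [0.27632522 0.27653093 0.276981   0.27722382 0.27842591 0.27848659
 0.2785012  0.27861086 0.27870279 0.27887142 0.27904504 0.27912824
 0.27951732 0.27954835 0.27966883]
```

View pics/w1.png

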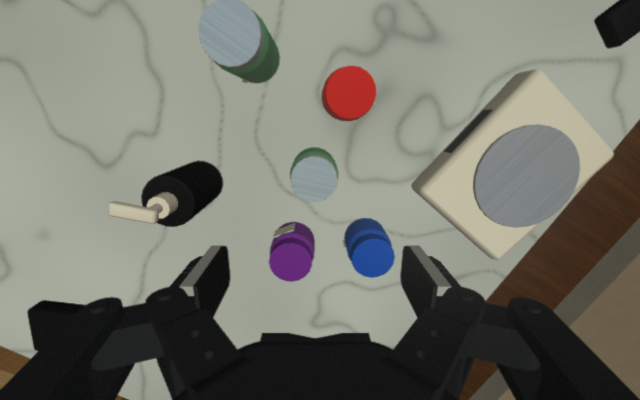

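The wrist view shows the metal-capped jar at (315,174), measured at (0.602,-0.253) with its top at 0.071, which agrees with the scene camera. The pads are at (215,275) and (425,275). I'll check where the fingertips really are in the tool frame.

Run:
```python
from h import *
s=bot.read_state(); r=R.from_rotvec(s['tcp_rot']).as_matrix()
im,P=cloud('wrist'); q=(P-s['tool_pos'])@r
for a,b in((150,240),(390,480)):
    k=q[240:330,a:b].reshape(-1,3); k=k[np.isfinite(k[:,0])&(k[:,2]<.05)]
    z=np.percentile(k[:,2],99); t=k[k[:,2]>z-.012]; print(len(k),'tip z',z,np.round(t.min(0),3),np.round(t.max(0),3))
print(r.round(2))
```

```text
4629 tip z -0.03834043339800751 [-0.011 -0.056 -0.05 ] [ 0.012 -0.042 -0.036]
4593 tip z -0.03831196979117072 [-0.011  0.042 -0.05 ] [ 0.012  0.057 -0.036]
[[-0.5   0.86 -0.  ]
 [ 0.86  0.5   0.  ]
 [ 0.    0.   -1.  ]]
```

The fingertips really lie 38 mm behind the reported TCP when open (25 mm shut) and are centred sideways, so I use that offset. I descend with the tips to about z 0.03.

Request:
{"method": "carry_out", "body": {
  "series": "0.0005 -0.0045 -0.02 0; 0 0 -0.03 0; 0 0 -0.03 0; 0 0 -0.03 0; 0 0 -0.03 0; 0 0 -0.03 0; 0 0 -0.03 0; 0 0 -0.025 0; 0 0 -0.02 0; 0 0 0 0; 0 0 0 0"
}}

```text
time: 10.55
tool_pos: [0.6029, -0.2551, -0.0031]
tcp_rot: [1.568, 2.721, 0.0]
wrist_force: [0.7, 0.2, 0.8]
width: 1.0
grip_force: 0.0
```

Request:
{"method": "carry_out", "body": {
  "series": "0 0 0 0; 0 0 0 0; 0 0 0 0; 0 0 0 0; 0 0 0 0; 0 0 0 0; 0 0 0 0; 0 0 0 0",
  "jaw": -1,
  "grip_force": 35
}}

```text
time: 11.55
tool_pos: [0.6038, -0.2554, -0.0019]
tcp_rot: [1.567, 2.719, 0.001]
wrist_force: [-1.1, -0.3, 6.1]
width: 0.712
grip_force: 38.9
```

Request:
{"method": "carry_out", "body": {
  "series": "0 0 0.01 0; 0 0 0.02 0; 0 0 0.03 0; 0 0 0.03 0; 0 0 0.03 0; 0 0 0.03 0; 0 0 0.02 0; 0 0 0 0; 0 0 0 0"
}}

```text
time: 12.68
tool_pos: [0.6015, -0.2544, 0.1651]
tcp_rot: [-1.568, -2.72, 0.0]
wrist_force: [0.2, 0.1, -2.7]
width: 0.715
grip_force: 38.5
```

Run:
```python
from h import *
s=bot.read_state(); print(s['time'],s['tool_pos'],s['wrist_force'],s['width'],s['grip_force'])
for n in('scene','side'):
    im,P=cloud(n); d=np.hypot(P[...,0]-.603,P[...,1]+.254); hsv=cv2.cvtColor(im,cv2.COLOR_BGR2HSV)
    m=(d<.05)&(P[...,2]>.1)&(hsv[...,0]>40)&(hsv[...,0]<85)&(hsv[...,1]>60); q=P[m]; print(n,len(q),q.min(0),q.max(0))
    cv2.imwrite(f'pics/l_{n}.png',im)
```

```text
12.675 [ 0.60154798 -0.25444237  0.16514794] [ 0.16968722  0.09682057 -2.65114386] 0.7154798555969056 38.503180146217346
scene 464 [ 0.59276205 -0.29764965  0.16681524] [ 0.6510212  -0.21655469  0.54084282]
side 1247 [ 0.56228932 -0.30396142  0.21004724] [ 0.65039842 -0.20461339  0.58037716]
```

Request:
{"method": "carry_out", "body": {
  "series": "-0.0183 0.0426 0 5.33; -0.0183 0.0426 0 5.33; -0.0183 0.0426 0 5.33; -0.0183 0.0426 0 5.33; -0.0183 0.0426 0 5.33; -0.0185 0.0426 0 5.33; 0 0.0426 0 5.33; 0 0.0426 0 5.33; 0 0.0426 0 5.33; 0 0.0426 0 5.33; 0 0.0426 0 5.33; 0 0.0428 0 5.33; 0 0 0 0; 0 0 0 0; 0 0 0 0"
}}

```text
time: 14.65
tool_pos: [0.4921, 0.2554, 0.1657]
tcp_rot: [0.109, -3.139, 0.001]
wrist_force: [1.0, 0.1, -2.0]
width: 0.715
grip_force: 38.6
```

Run:
```python
from h import *
s=bot.read_state(); r=R.from_rotvec(s['tcp_rot']).as_matrix(); print(s['time'],s['tool_pos'],s['width'],np.degrees(np.arctan2(r[1,1],r[0,1])),s['wrist_force'])
im,P=cloud('side'); cv2.imwrite('pics/b1.png',cv2.resize(im[40:220,200:440],(800,600)))
```

```text
14.65 [0.49208412 0.25536304 0.1657354 ] 0.7145917774007624 93.96307587299314 [ 1.00799053  0.14112154 -2.03589536]
```

View pics/b1.png

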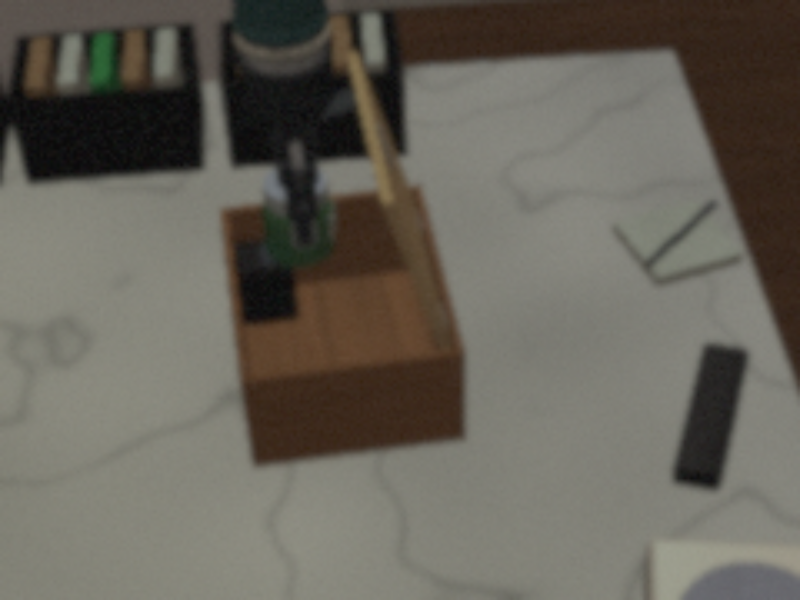

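The jar hangs at crop (298,215) over the box, in front of the open lid and clear of the black latch housing (265,280). I lower it.

Request:
{"method": "carry_out", "body": {
  "series": "-0.005 0.001 -0.02 0; 0 0 -0.03 0; 0 0 -0.03 0; 0 0 -0.03 0; 0 0 -0.02 0; 0 0 -0.012 0; 0 0 -0.008 0; 0 0 -0.003 0; 0 0 -0.002 0; 0 0 0 0; 0 0 0 0"
}}

```text
time: 16.08
tool_pos: [0.4877, 0.2578, 0.0118]
tcp_rot: [-0.111, 3.139, 0.001]
wrist_force: [0.1, 0.4, -1.1]
width: 0.713
grip_force: 38.7
```

Request:
{"method": "carry_out", "body": {
  "series": "0 0 -0.002 0; 0 0 -0.002 0; 0 0 -0.001 0; 0 0 0 0; 0 0 0 0"
}}

```text
time: 16.7
tool_pos: [0.4874, 0.2576, 0.0063]
tcp_rot: [0.111, -3.14, 0.0]
wrist_force: [0.3, 0.4, -2.2]
width: 0.713
grip_force: 38.8
```

Request:
{"method": "carry_out", "body": {
  "series": "0 0 -0.001 0; 0 0 -0.001 0; 0 0 -0.001 0; 0 0 0 0"
}}

```text
time: 17.2
tool_pos: [0.4874, 0.2576, 0.006]
tcp_rot: [0.111, -3.139, 0.0]
wrist_force: [-8.0, -5.3, 17.5]
width: 0.717
grip_force: 40.7
```

Request:
{"method": "carry_out", "body": {
  "series": "0 0 0.002 0; 0 0 0 0"
}}

```text
time: 17.45
tool_pos: [0.4879, 0.2578, 0.0061]
tcp_rot: [-0.111, 3.139, 0.001]
wrist_force: [-1.6, -0.9, 6.2]
width: 0.712
grip_force: 39.5
```

Request:
{"method": "carry_out", "body": {
  "series": "0 0 0 0; 0 0 0 0; 0 0 0 0; 0 0 0 0; 0 0 0 0",
  "jaw": 1
}}

```text
time: 18.08
tool_pos: [0.4873, 0.2575, 0.0052]
tcp_rot: [0.111, -3.139, 0.0]
wrist_force: [-0.0, 0.8, 0.4]
width: 1.001
grip_force: 0.0
```

Request:
{"method": "carry_out", "body": {
  "series": "0 0 0.01 0; 0 0 0.02 0; 0 0 0.03 0; 0 0 0.03 0; 0 0 0.04 0; 0 0 0.04 0; 0 0 0.04 0; 0 0 0.04 0; 0 0 0.04 0; 0 0 0.03 0;0 0 0 0"
}}

```text
time: 19.45
tool_pos: [0.4888, 0.2583, 0.3297]
tcp_rot: [-0.111, 3.133, 0.005]
wrist_force: [0.3, 0.4, -0.8]
width: 1.003
grip_force: 0.0
```

Run:
```python
from h import *
s=bot.read_state(); print(s['time'],s['tool_pos'],s['width'],s['wrist_force'])
c=np.array([.519,.2785]); a=np.radians(3.85); Rb=np.array([[np.cos(a),-np.sin(a)],[np.sin(a),np.cos(a)]])
im,P=cloud('wrist'); B=(P[...,:2]-c)@Rb
m=(P[...,2]>.066)&(P[...,2]<.09)&(abs(B[...,0]+.025)<.055)&(abs(B[...,1]+.02)<.07)
q=np.c_[B[m],P[m][:,2]]; print(len(q),q.min(0),q.max(0),np.median(q,0)); cv2.imwrite('pics/w2.png',im)
t=q[q[:,2]>.072]; print('plane',np.linalg.lstsq(np.c_[t[:,:2],np.ones(len(t))],t[:,2],rcond=None)[0])
im,P=cloud('scene'); B=(P[...,:2]-c)@Rb
for y0 in(-.09,0,.09):
    m=(abs(B[...,1]-y0)<.015)&(P[...,2]>.13)&(B[...,0]>.02)&(B[...,0]<.12); q=np.c_[B[m],P[m][:,2]]
    print(y0,np.polyfit(q[:,2]-.105,q[:,0],1),q[:,2].max())
```

```text
19.45 [0.48884736 0.25825745 0.32971215] 1.003231537484306 [ 0.26663385  0.37954824 -0.77172889]
1165 [-0.0628382  -0.04617075  0.06631314] [-0.00850629  0.00866889  0.08006865] [-0.03571983 -0.01874478  0.07746479]
plane [0.0028723  0.00025583 0.07756447]
-0.09 [-0.28220462  0.09248659] 0.274345385745195
0 [-0.27187629  0.09179867] 0.27391083451531306
0.09 [-0.28294607  0.092428  ] 0.27455606029889595
```

The jar stands upright at box (-36,-19) mm with its top level at 0.0776. Next I shut the jaws, go over the lid and come down behind it.

Request:
{"method": "carry_out", "body": {
  "series": "0.03 0.006 0 0; 0.035 0.007 0 0; 0.035 0.007 0 0; 0.03 0.007 0 0; 0 0 0 0; 0 0 -0.03 0; 0 0 -0.035 0; 0 0 -0.028 0; 0 0 0 0; 0 0 0 0",
  "jaw": -1
}}

```text
time: 20.8
tool_pos: [0.6171, 0.2846, 0.2331]
tcp_rot: [-0.111, 3.139, 0.0]
wrist_force: [0.1, 0.1, 0.3]
width: 0.002
grip_force: 0.0
```

Request:
{"method": "carry_out", "body": {
  "series": "-0.02 -0.0013 0 0; -0.019 -0.0013 -0.001 0; -0.0147 -0.001 -0.0052 0; -0.0147 -0.001 -0.0052 0; -0.0134 -0.0009 -0.008 0; -0.0134 -0.0009 -0.008 0; -0.0115 -0.0008 -0.0105 0; -0.0115 -0.0008 -0.0105 0; -0.0092 -0.0006 -0.0125 0; -0.0092 -0.0006 -0.0125 0; 0 0 0 0"
}}

```text
time: 22.18
tool_pos: [0.4789, 0.2748, 0.157]
tcp_rot: [0.111, -3.136, 0.002]
wrist_force: [0.2, 0.4, 0.1]
width: -0.003
grip_force: 0.5
```

Run:
```python
from h import *
s=bot.read_state(); print(s['time'],s['tool_pos'],s['wrist_force'])
c=np.array([.519,.2785]); a=np.radians(3.85); Rb=np.array([[np.cos(a),-np.sin(a)],[np.sin(a),np.cos(a)]])
print((s['tool_pos'][:2]-c)@Rb)
im,P=cloud('scene'); B=(P[...,:2]-c)@Rb; cv2.imwrite('pics/k.png',im)
m=(abs(B[...,1]-.08)<.02)&(P[...,2]>.115)&(P[...,2]<.28)&(B[...,0]>-.1)&(B[...,0]<.12); q=np.c_[B[m],P[m][:,2]]
print(len(q),np.polyfit(q[:,0],q[:,2],1),q[:,2].max())
```

```text
22.175 [0.47893576 0.27475568 0.15703992] [0.2338902  0.40766496 0.10817389]
[-0.04022523 -0.00104578]
1275 [-0.52895842  0.15628137] 0.269331763877002
```

The lid follows, now at about 0.49 rad. I continue down.

Request:
{"method": "carry_out", "body": {
  "series": "-0.0065 -0.0004 -0.0141 0; -0.0065 -0.0004 -0.0141 0; -0.0036 -0.0002 -0.0151 0; -0.0036 -0.0002 -0.0151 0; -0.001 0 -0.007 0; 0 0 -0.005 0; 0 0 -0.004 0; 0 0 -0.003 0; 0 0 -0.002 0; 0 0 0 0; 0 0 0 0"
}}

```text
time: 23.6
tool_pos: [0.4597, 0.2742, 0.0797]
tcp_rot: [-0.111, 3.139, 0.0]
wrist_force: [-1.4, -1.4, 1.4]
width: 0.001
grip_force: 0.8
```

Request:
{"method": "carry_out", "body": {
  "series": "0 0 -0.001 0; 0 0 -0.0015 0; 0 0 -0.001 0; 0 0 -0.001 0; 0 0 0 0; 0 0 0 0"
}}

```text
time: 24.35
tool_pos: [0.4599, 0.2743, 0.0769]
tcp_rot: [-0.111, 3.139, 0.0]
wrist_force: [-4.8, -2.8, 13.3]
width: 0.001
grip_force: 6.6
```

At the firm stop (13 N). I let go straight up and check.

Request:
{"method": "carry_out", "body": {
  "series": "0 0 0.004 0; 0 0 0.006 0; 0 0 0.01 0; -0.01 0 0.03 0; -0.02 0 0.04 0; -0.02 -0.03 0.04 0; -0.02 -0.05 0.03 0; 0 -0.05 0 0; 0 -0.05 0 0; 0 -0.05 0 0; 0 0 0 0; 0 0 0 0; 0 0 0 0; 0 0 0 0"
}}

```text
time: 26.1
tool_pos: [0.3896, 0.0452, 0.235]
tcp_rot: [0.114, -3.139, -0.0]
wrist_force: [0.9, -0.2, -0.1]
width: 0.0
grip_force: 0.0
```

Run:
```python
from h import *
s=bot.read_state(); print(s['time'],s['tool_pos'],s['wrist_force'])
c=np.array([.519,.2785]); a=np.radians(3.85); Rb=np.array([[np.cos(a),-np.sin(a)],[np.sin(a),np.cos(a)]])
im,P=cloud('scene'); B=(P[...,:2]-c)@Rb; cv2.imwrite('pics/end.png',im)
m=(abs(B[...,1])<.1)&(abs(B[...,0])<.075)&(P[...,2]>.05); q=np.c_[B[m],P[m][:,2]]
print(len(q),np.polyfit(q[:,0],q[:,2],1),q[:,2].max())
for n,cc,z in [('tall',(.47,-.165),(.112,.13)),('pump',(.477,-.346),(.09,.125))]:
    m=(np.hypot(P[...,0]-cc[0],P[...,1]-cc[1])<.055)&(P[...,2]>z[0])&(P[...,2]<z[1]); k=P[m]; print(n,(k.min(0)+k.max(0))/2)
```

```text
26.1 [0.389553   0.04523136 0.23496446] [ 0.94221542 -0.18470652 -0.07159564]
4309 [-0.00506599  0.10986724] 0.11476157868623238
tall [ 0.46751379 -0.16538536  0.11675249]
pump [ 0.47706127 -0.34675721  0.10751975]
```

View pics/end.png

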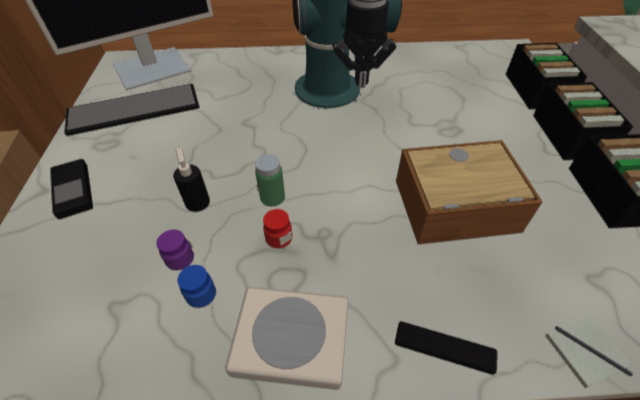

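The lid is shut flush (disc at (458,155)), the short jar is gone from the counter, the tall jar and pump bottle have not moved, and the gripper is free.

```bash
python3 -c "
from workcell import bot; print(bot.finish_job())"
```

```text
the job is handed in; nothing more can be done
None
```

The job is handed in at about 26 s of the 72 s allowed: the short jar stands upright in the box, the lid is latched flush, and the tall jar and pump bottle have not moved; no verdict came back.

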